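# Open a rotor tray: swing the keeper clear and peel off the clip-on cover

### The job

Get the rotor tray open. Turn the keeper knob clockwise, seen from above, until its pointer stands on the long mark a quarter turn round the dial, then peel the clip-on cover off by its tabbed corner, that corner first and well up while the opposite corner is still seated, so that the tray stays where it is. Finish while holding the cover in the air by its tab, its middle about 15 cm above the tray's rim and 15 cm to the left of the tray's middle, so that the rotors can be reached; do not put it down or let go, and leave the other things on the bench alone.

Things in the scene. Friction and masses are not known exactly. Their poses are not given: they have to be found in the camera images.
- keeper (a joint): Angle (rad) of the knob (holds by friction, 0.06 N m) on a post at the holder's near side: 0 = its finger points square over the cover's near edge; grows clockwise from above; starts at 0.10 to 0.45. The dial's long mark is at 1.571: the finger then lies along the near edge, away from the tabbed corner. Ticks are 15 degrees apart. Pointer: thin tail opposite the finger.
- keeper_grip (a point): Point on the knob's vertical axis, 6 mm below the top of its black upright bar grip (42 mm long, 13 mm thick; the bar's sides are free from 21 mm below this point to 6 mm above it; under them are a 33 mm disc and the steel finger, 54 mm long from the axis). x runs along the bar towards the finger's end and turns with the knob; z is up.
- tray_center (a point): Centre of the mouth of the black tray, level with its rim, 66 mm over the bench. The tray (115 x 155 x 46 mm, 1.4 kg, loose) nests in a fixed aluminium holder. x: its short way, away from the knob; y: its long way, to the robot's left; z up. Four spring clips (x +-60, y +-52 mm) grip the cover's edge; lifting the tab alone frees them in turn at some 5 N, a level pull takes 8 N or more.
- cover_center (a point): Centre of the underside of the flange of the grey formed cover (116 x 156 mm, flange 3 mm thick, with a recess 8 mm deep that nests in the tray's mouth; about 150 g). Seated, it coincides with tray_center, with the same axes.
- cover_tab (a point): Centre of the cover's pull tab, an upright ribbed lug 12 mm thick, 34 mm long, 27 mm high at its corner -x, +y (near left), pointing outwards at 135 degrees from the cover's x axis. At (-67.9, +87.9, +14.5) mm from cover_center in the cover's axes; its top is 13 mm higher. Nothing is under or beside it but the holder's plate, 6 mm high. Axes as cover_center.
- cover_far_corner (a point): The cover's opposite corner, at (+58, -78, 0) mm from cover_center in the cover's axes: the point on which the cover pivots when its tabbed corner is raised.
- tray: The tray itself, with two turbine wheels seated in it under the cover (31 mm high, 1.4 kg in all); origin at the centre of its underside, 46 mm below tray_center, same axes.
- cover: The cover itself; origin at cover_center.
- grease_pot: Bystander: grease pot with a screw lid, 64 mm wide, 62 mm high.
- caliper: Bystander: vernier caliper lying flat, 200 mm long.
- short_spanner: Bystander: short spanner lying flat, 131 mm long.

How it is judged:
By the outcome, as a careful person would: the job done as asked, in the order asked, and still so for the second after the job is handed in, while the arm keeps its last pose, push and grip.
It also fails if it takes over 48 s, if anything falls off the work surface, if the arm or the gripper's body presses on something with over 40 N, if the wrist force passes 120 N, or if a joint passes its speed limit or range.

### The arm

A 6-joint arm with a two-finger parallel gripper is mounted at the origin on a cart in front of the work surface, level with it; the furniture and walls round the work are solid. World frame = base frame: x ahead of the robot, y to its left, z up, the work surface at z = 0. Lengths are in m, angles in rad, forces in N, time in s.
With the tool pointing down it reaches from about 0.375 to 0.975 m from the base axis. Payload 3.8 kg.
Tool frame: the origin (TCP) lies at the very end of the fingers, on their centre line; the grasp point (between the pads) lies 19 mm behind it (bot.tcp_to_grasp is the z of the grasp point in the tool frame, in m); z points along the fingers, y is the direction in which the jaws open and shut (so a half turn about z gives the same grasp; the last joint's range is limited). The gripper opens to 85 mm and grips with 20 to 120 N. Pads are 22 mm wide; open, the fingers measure 114 mm over their backs; the gripper's body (76 mm by 85 mm) begins 54 mm behind the grasp point. The pads swing forward as they close: fully open they stand 13 mm farther back than shut.
Start: joints at [1.102, 0.264, 1.604, -0, 1.274, -0.037], TCP at [0.282, 0.613, 0.231] pointing down, gripper open.
Joint ranges: [-2.63, 2.63], [-0.94, 2.18], [0.31, 2.57], [-1.31, 4.45], [0, 2.66], [-2.55, 2.55]. Speed limits (rad/s): [2.57, 2.57, 3.14, 3.14, 3.14, 3.14].

### API

Orientations are given as a rotation vector (axis times angle).
In Python, from workcell import status, vision, job, bot gives the robot as it stands.
- The arm moves only by the tool apply_moves, never from a script. Its argument "deltas" is a list of rows, each a list of 7 numbers: the shift along the tool's x, y, z in m, then the turn, a rotation vector about the tool's x, y, z in rad, then the closure, from 0 (fully open) to 1 (shut). In form: [[x, y, z, rx, ry, rz, jaw], ...]. A call has 1 to 8 rows; each row is the pose to reach, as a shift and turn from the pose commanded when the call began, along the tool's axes at that moment; what a row does not reach only later rows make up. A row lasts 1/12 s, in which the tool goes at most 41.7 mm and 7.16 degrees, less where a joint would pass 70% of its speed; a pose out of reach is approached as far as the arm can. A call with a gripper value outside its range is refused whole. The fingers move at their own pace and stop on an object; "squeeze" is the grip in N (left out, the last holds). Time passes only in rows, so rows that repeat a pose let the fingers close. It gives the time, the measured TCP pose, the force and the opening at its end, in the units of the state.
- status.read_state(): the state, without advancing time (a new reading comes with each control period).
- vision.read_camera(name): name is "scene" or "top"; returns the picture (480x640x3 uint8, red, green, blue); there is no depth.
- vision.get_calibration(name): a dict with "fov_y" (degrees; the focal length in pixels is half the picture's height over the tangent of half this angle, whatever the lens; pixels are square), "cx", "cy" (the principal point, pixels), "R" (3x3) and "t" (3): a world point X has camera coordinates R X + t. Camera axes: x right, y down, z forward; pixel columns grow to the right and rows downward; lengths in m; the calibration is good to about 2 mm. A picture is of the moment at which its call begins. get_calibration takes no time and is no camera call.
- job.finish_job(): hands the job in, once; it reports no verdict.
The state is a dict: "time": time; "q": joint angles; "joint_vel": joint speeds; "joint_torque": joint torques, N m; "tool_pos": TCP position; "tcp_rot": TCP orientation; "wrist_force": force on the tool from outside, world axes, zero at the start; "torque": the same for the moment, N m; "width": opening from 0.0 (shut) to 1.0 (fully open).
Only numpy, scipy, OpenCV 4.12 (cv2) and the standard library are available. Lean on these libraries where they do the work, as an engineer would, in place of code of your own. Each camera call takes 0.05 s, during which the arm holds its last target. There are 200 camera calls.

## Working session

There is one attempt and no reset: what is moved stays moved. The work goes in short steps, Python scripts to look and compute and a tool call to move; the robot and the scene stay as the last step left them, time stands still between calls to the robot, and variables do not carry over. Pictures are saved under pics/ and viewed, about 8 in all and at most 12, crops included, and the job is handed in when it is done.

Besides the shell and the picture viewer there is one more tool, called after "Emit:" as name(argument=value, ...), one argument or row to a line, values as JSON. apply_moves: Moves the arm, as the interface text tells. Its arguments: {"type":"object","properties":{"deltas":{"type":"array","items":{"type":"array","items":{"type":"number"}}},"squeeze":{"type":"number"}},"required":["deltas"]}

```bash
ls; mkdir -p pics; python3 - <<'E'
from workcell import status, vision, job, bot
import cv2, numpy as np
print(status.read_state()); print(bot.tcp_to_grasp)
for n in ("scene","top"):
    im=vision.read_camera(n); cv2.imwrite(f"pics/{n}0.png",im[:,:,::-1]); print(n,vision.get_calibration(n))
E
```

```text
pics
{'time': 0.0, 'q': array([ 1.10212827e+00,  2.64811060e-01,  1.60539037e+00, -5.21500093e-06,
        1.27370419e+00, -3.69107970e-02]), 'joint_vel': array([-1.64523098e-03,  2.55945899e-05,  8.21468314e-04, -2.10919001e-03,
        5.87764821e-04, -9.31503100e-04]), 'joint_torque': array([-6.69016226e-04, -5.15091527e+01, -3.67324305e+01,  9.08064339e-05,
        1.28497003e-02,  2.22126420e-05]), 'tool_pos': array([0.28213995, 0.61238935, 0.22991417]), 'tcp_rot': array([-0.67282154, -3.06811002,  0.00351905]), 'wrist_force': array([-0.05367817, -0.70056779,  0.38649937]), 'torque': array([-0.04101462, -0.03894441, -0.02686434]), 'width': 1.0028150923355752}
-0.0187
scene {'fov_y': 46.540472614080805, 'cx': 330.0667740108909, 'cy': 240.58807571571256, 'R': array([[ 0.67915766, -0.73375815, -0.01854311],
       [-0.4339265 , -0.381005  , -0.81642083],
       [ 0.59199042,  0.56252481, -0.57715958]]), 't': array([-0.07258506,  0.45507594,  0.359394  ])}
top {'fov_y': 54.66649880455745, 'cx': 313.05755751183705, 'cy': 248.33696196413766, 'R': array([[-0.01259838, -0.99972629,  0.01971362],
       [-0.99184796,  0.00999411, -0.12703438],
       [ 0.12680258, -0.02115334, -0.9917024 ]]), 't': array([0.36881706, 0.54694805, 0.88208959])}
```

View pics/scene0.png

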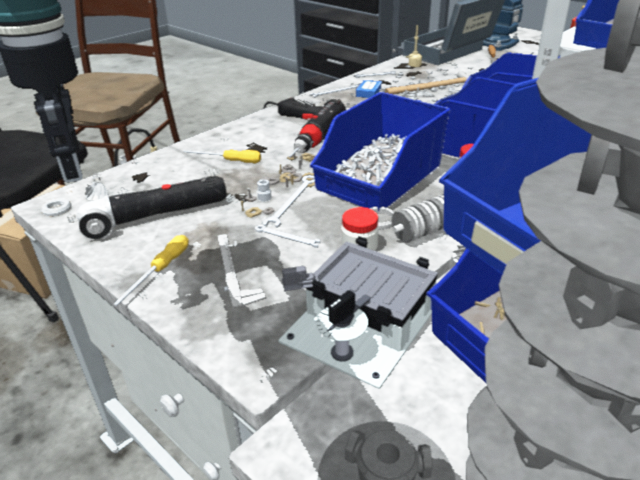

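View pics/top0.png

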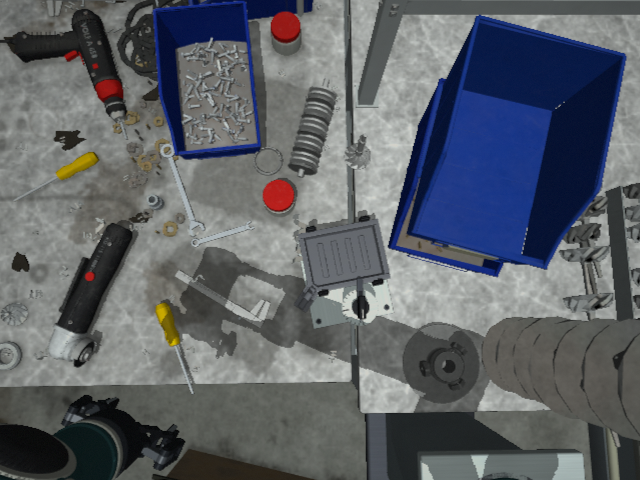

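The top view shows the holder with its cover at about (345,253), the tab near (307,296) and the knob at (361,305). The caliper, the red-lidded pot and the spanner lie to its left. I'll enlarge both views.

```bash
cat > h.py <<'E'
import numpy as np, cv2
from scipy.spatial.transform import Rotation as Rn
from workcell import status, vision, job, bot
def cam(n):
    c=vision.get_calibration(n); f=240/np.tan(np.radians(c["fov_y"])/2); return c,f
def proj(n,X):
    c,f=cam(n); p=np.atleast_2d(X)@np.array(c["R"]).T+c["t"]
    return np.c_[c["cx"]+f*p[:,0]/p[:,2], c["cy"]+f*p[:,1]/p[:,2]]
def atz(n,uv,z):
    c,f=cam(n); R=np.array(c["R"]); d=R.T@np.array([(uv[0]-c["cx"])/f,(uv[1]-c["cy"])/f,1]); o=-R.T@np.array(c["t"])
    return o+d*(z-o[2])/d[2]
def crop(n,x0,y0,w,h,k,out,im=None):
    im=vision.read_camera(n) if im is None else im
    cv2.imwrite(out,cv2.resize(im[y0:y0+h,x0:x0+w,::-1],None,fx=k,fy=k,interpolation=cv2.INTER_CUBIC))
E
python3 - <<'E'
from h import *
t=cv2.imread("pics/top0.png")[:,:,::-1]; s=cv2.imread("pics/scene0.png")[:,:,::-1]
crop("top",285,205,120,130,5,"pics/tc.png",t)if 0 else crop("top",285,205,130,120,5,"pics/tc.png",t)
crop("scene",275,235,170,150,4,"pics/sc.png",s)
print(proj("top",[[0,0,0],[.4,0,0]]))
E
```

```text
[[507.20209886 536.24928637]
 [494.13713682 323.10723084]]
```

View pics/tc.png

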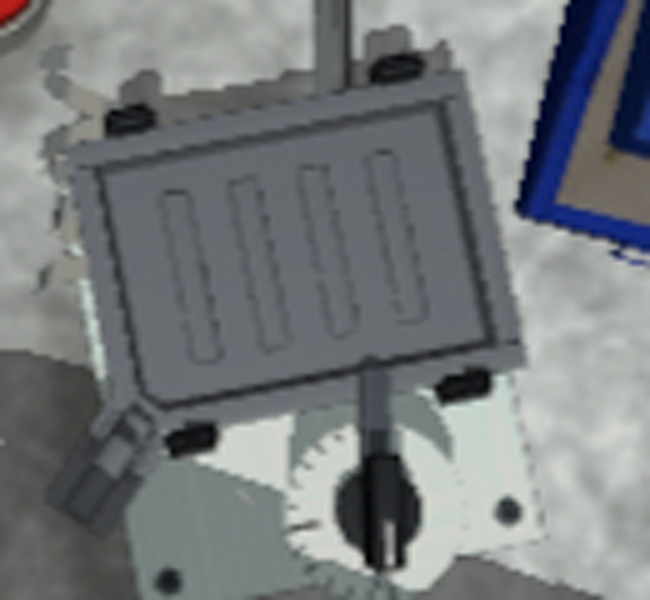

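View pics/sc.png

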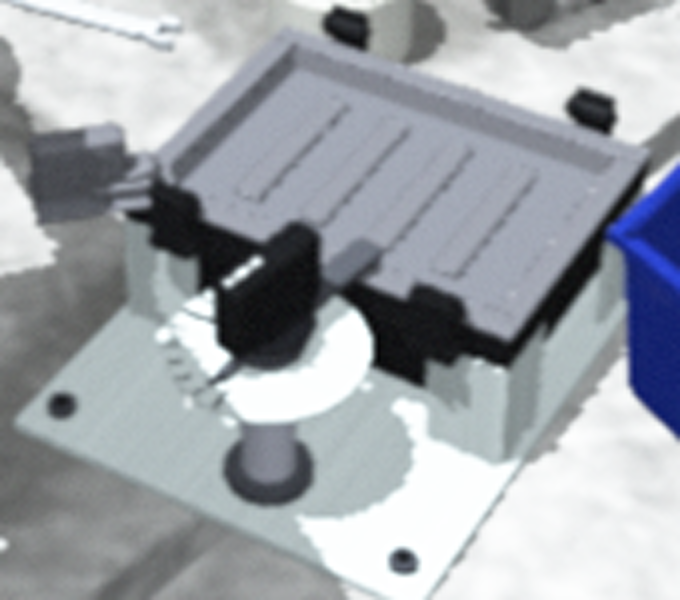

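```bash
cat >> h.py <<'E'
T=lambda u,v:(285+u/5,205+v/5)
S=lambda u,v:(275+u/4,235+v/4)
def tri(tp,sp):
    A=[];b=[]
    for n,p in(("top",tp),("scene",sp)):
        c,f=cam(n);R=np.array(c["R"]);t=np.array(c["t"]);x=(p[0]-c["cx"])/f;y=(p[1]-c["cy"])/f
        A+=[R[0]-x*R[2],R[1]-y*R[2]];b+=[x*t[2]-t[0],y*t[2]-t[1]]
    X,r,_,_=np.linalg.lstsq(np.array(A),np.array(b),rcond=None);return X,r
E
python3 - <<'E'
from h import *
from scipy.optimize import least_squares
M=np.array([[58,78,3],[58,-78,3],[-58,-78,3]])/1000
pt=np.array([T(75,148),T(465,72),T(525,360)]); ps=np.array([S(290,28),S(648,153),S(512,338)])
def place(p,M): 
    c,s=np.cos(p[2]),np.sin(p[2]); return M@np.array([[c,-s,0],[s,c,0],[0,0,1]]).T+[p[0],p[1],p[3]]
def res(p): 
    X=place(p,M); return np.r_[(proj("top",X)-pt).ravel(),(proj("scene",X)-ps).ravel()]
r=least_squares(res,[.5,.27,.1,.066]); print(r.x,np.round(r.fun,1))
r2=least_squares(lambda q:res([*q,.066]),[.5,.27,.1]);print(r2.x,np.round(r2.fun,1))
p=[*r2.x,.066]
tab=place(p,np.array([[-67.9,87.9,27.5]])/1e3);print("tab",tab,proj("top",tab),(proj("top",tab)-[285,205])*5,(proj("scene",tab)-[275,235])*4)
print("tabmeas T",atz("top",T(96,480),.0935))
print("fingertip",tri(T(371,362),S(368,250)));print("bartop",tri(T(382,508),S(264,260)))
ft=tri(T(371,362),S(368,250))[0];bt=tri(T(382,508),S(264,260))[0]
d=np.linalg.inv([[np.cos(p[2]),-np.sin(p[2])],[np.sin(p[2]),np.cos(p[2])]])
print("local",d@(ft[:2]-p[:2]),d@(bt[:2]-p[:2]))
print(-np.array(cam("top")[0]["R"]).T@cam("top")[0]["t"])
E
```

```text
[0.53019592 0.30607196 0.18046249 0.06493233] [-2.9 -0.2 -0.5 -0.2  0.4  1.9 -0.4 -0.7  2.2 -0.1  0.6  1. ]
[0.52970537 0.30581363 0.18021723] [-2.7 -0.  -0.3 -0.1  0.6  2.1 -0.4 -1.1  2.2 -0.4  0.5  0.7]
tab [[0.44714954 0.38011945 0.0935    ]] [[304.75278145 301.17648969]] [[ 98.76390723 480.88244847]] [[ 79.17807378 135.91688574]]
tabmeas T [0.44747834 0.38111363 0.0935    ]
fingertip (array([0.48869292, 0.27960056, 0.07210306]), array([1.01925117e-05]))
bartop (array([0.43506581, 0.28005635, 0.10241146]), array([4.47958412e-06]))
local [-0.04504676 -0.01843734] [-0.09772367 -0.00837663]
[0.43528456 0.38190899 0.93698085]
```

```bash
cat >> h.py <<'E'
TC=np.array([.5297,.3058,.066]); YAW=.180
def Rt(psi):  # tool straight down, jaw (tool y) at world angle psi
    y=np.array([np.cos(psi),np.sin(psi),0]);z=np.array([0,0,-1.]);return np.c_[np.cross(y,z),y,z]
Rz=Rn.from_euler("z",YAW).as_matrix()
def delta(p,R):
    s=status.read_state();R0=Rn.from_rotvec(s["tcp_rot"]).as_matrix()
    print("t",round(s["time"],2),"at",s["tool_pos"].round(4),"q",s["q"].round(2),"F",s["wrist_force"].round(1),"w",round(s["width"],3))
    print("delta",(R0.T@(np.array(p)-s["tool_pos"])).round(4),Rn.from_matrix(R0.T@R).as_rotvec().round(4))
E
python3 -c "
from h import *
delta([.435,.280,.14],Rt(1.562))"
```

```text
t 0.1 at [0.2822 0.6124 0.2301] q [ 1.1   0.26  1.61 -0.    1.27 -0.04] F [-0.5  0.7 -0.5] w 0.998
delta [-0.2779 -0.2378  0.0905] [-0.002  -0.0005 -0.423 ]
```

Emit:
apply_moves(
  deltas=[
    [-0.278,-0.238,0.09,0,0,-0.423,0.3],
    [-0.278,-0.238,0.09,0,0,-0.423,0.3],
    [-0.278,-0.238,0.09,0,0,-0.423,0.3],
    [-0.278,-0.238,0.09,0,0,-0.423,0.3],
    [-0.278,-0.238,0.09,0,0,-0.423,0.3],
    [-0.278,-0.238,0.09,0,0,-0.423,0.3],
    [-0.278,-0.238,0.09,0,0,-0.423,0.3],
    [-0.278,-0.238,0.09,0,0,-0.423,0.3],
  ],
)

```text
time: 0.77
tool_pos: [0.4178, 0.3169, 0.1509]
tcp_rot: [-0.013, -3.141, 0.0]
wrist_force: [1.5, 0.2, -0.4]
width: 0.702
```

```bash
python3 -c "
from h import *
delta([.435,.280,.14],Rt(1.562))"
```

```text
t 0.77 at [0.4178 0.3169 0.1509] q [ 0.6   0.05  2.01 -0.    1.09 -0.96] F [ 1.5  0.2 -0.4] w 0.702
delta [-0.0176 -0.0368  0.0109] [-0.0003 -0.0003  0.0004]
```

Emit:
apply_moves(
  deltas=[
    [-0.008,-0.02,0.006,0,0,0,0.4],
    [-0.008,-0.02,0.006,0,0,0,0.4],
    [-0.008,-0.02,0.006,0,0,0,0.4],
  ],
)

```text
time: 1.02
tool_pos: [0.4253, 0.2976, 0.1449]
tcp_rot: [-0.019, -3.14, 0.001]
wrist_force: [0.6, -0.7, 0.2]
width: 0.599
```

```bash
python3 - <<'E'
from h import *
delta([.435,.280,.14],Rt(1.562))
crop("scene",255,205,190,150,4,"pics/s1.png")
E
```

```text
t 1.02 at [0.4253 0.2976 0.1449] q [ 0.56  0.04  2.02  0.    1.08 -1.  ] F [ 0.6 -0.7  0.2] w 0.599
delta [-0.0099 -0.0174  0.0049] [-0.0006 -0.0016 -0.003 ]
```

View pics/s1.png

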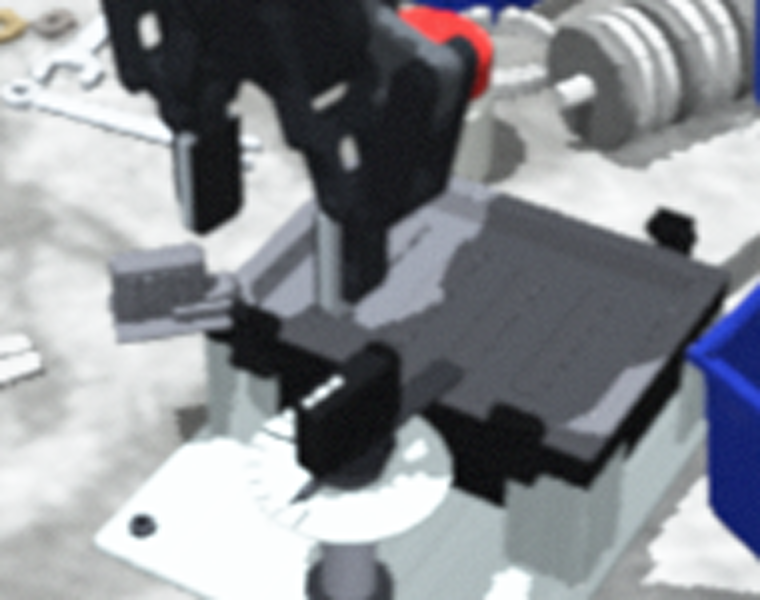

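The crop shows the open jaws above the knob and slightly to its left. The bar stands at about (350,410) with its tail at (305,495). I'll move over and then straight down.

Emit:
apply_moves(
  deltas=[
    [-0.01,-0.0174,0.005,0,0,0,0.4],
    [-0.01,-0.0174,0.005,0,0,0,0.4],
    [-0.01,-0.0174,0.025,0,0,0,0.4],
    [-0.01,-0.0174,0.045,0,0,0,0.4],
    [-0.01,-0.0174,0.055,0,0,0,0.4],
    [-0.01,-0.0174,0.063,0,0,0,0.4],
    [-0.01,-0.0174,0.063,0,0,0,0.4],
  ],
)

```text
time: 1.65
tool_pos: [0.4338, 0.2817, 0.081]
tcp_rot: [-0.012, -3.139, 0.002]
wrist_force: [-0.2, -0.1, 0.2]
width: 0.601
```

Emit:
apply_moves(
  deltas=[
    [0,0,0,0,0,0,0.6],
    [0,0,0,0,0,0,0.75],
    [0,0,0,0,0,0,0.9],
    [0,0,0,0,0,0,1],
    [0,0,0,0,0,0,1],
    [0,0,0,0,0,0,1],
  ],
  squeeze=25,
)

```text
time: 2.15
tool_pos: [0.436, 0.2785, 0.0841]
tcp_rot: [0.012, 3.141, -0.008]
wrist_force: [-1.1, -12.0, 7.0]
width: 0.148
```

```bash
python3 - <<'E'
from h import *
delta([.435,.280,.081],Rt(1.562))
crop("scene",255,205,190,150,4,"pics/s2.png")
print(status.read_state()["torque"])
E
```

```text
t 2.15 at [0.436  0.2785 0.0841] q [ 0.52  0.11  2.08 -0.01  0.96 -1.04] F [ -1.1 -12.    7. ] w 0.148
delta [0.001  0.0015 0.0031] [-0.0053  0.0008  0.0015]
[-1.84948853  0.00797656  0.0580696 ]
```

View pics/s2.png

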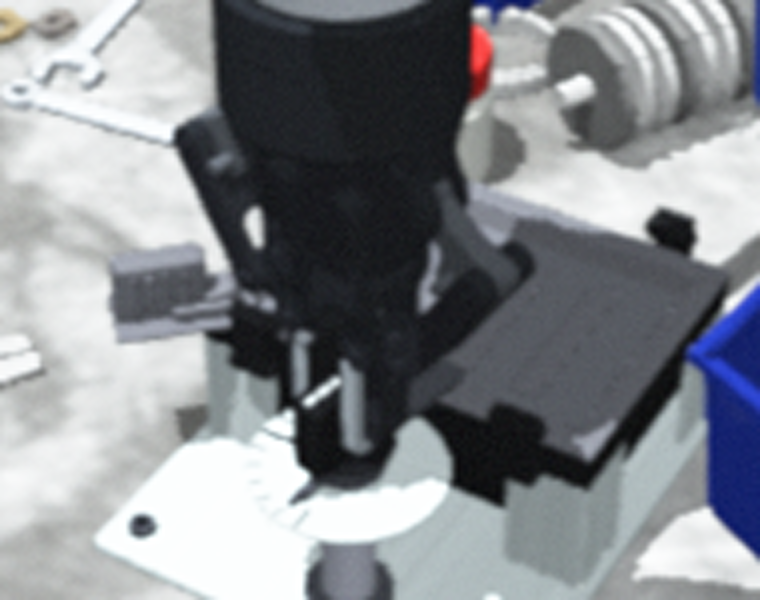

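The jaws hold the bar, opening 12.6 mm. The sideways load is 12 N, so I'll ease the tool towards the true axis and up a little.

Emit:
apply_moves(
  deltas=[
    [0,-0.0018,-0.003,0,0,0,1],
    [0,-0.0018,-0.003,0,0,0,1],
    [0,-0.0018,-0.003,0,0,0,1],
  ],
)

```text
time: 2.45
tool_pos: [0.4359, 0.2782, 0.0843]
tcp_rot: [0.014, 3.14, -0.003]
wrist_force: [6.3, -1.3, -14.2]
width: 0.148
```

```bash
python3 -c "
from h import *
delta([.435,.280,.084],Rt(1.562));print(status.read_state()['torque'])"
```

```text
t 2.45 at [0.4359 0.2782 0.0843] q [ 0.52  0.11  2.08 -0.    0.95 -1.04] F [  6.3  -1.3 -14.2] w 0.148
delta [0.0009 0.0018 0.0003] [-0.0017  0.0013  0.0002]
[-0.28040872 -1.07450862  0.03934637]
```

Emit:
apply_moves(
  deltas=[
    [-0.0005,0,0.002,0,0,0.0,1],
    [-0.0005,0,0.002,0,0,0.1,1],
    [-0.0005,0,0.002,0,0,0.2,1],
    [-0.0005,0,0.002,0,0,0.3,1],
    [-0.0005,0,0.002,0,0,0.4,1],
    [-0.0005,0,0.002,0,0,0.5,1],
    [-0.0005,0,0.002,0,0,0.6,1],
    [-0.0005,0,0.002,0,0,0.7,1],
  ],
  squeeze=35,
)

```text
time: 3.12
tool_pos: [0.4358, 0.278, 0.0843]
tcp_rot: [1.095, 2.944, -0.005]
wrist_force: [-1.0, -6.8, 0.9]
width: 0.143
```

```bash
python3 -c "
from h import *
delta([.4359,.2782,.084],Rt(.18));print(status.read_state()['torque'])"
```

```text
t 3.12 at [0.4358 0.278  0.0843] q [ 0.52  0.11  2.08 -0.    0.96 -0.34] F [-1.  -6.8  0.9] w 0.143
delta [0.     0.0002 0.0003] [-0.0018  0.0026  0.6784]
[-1.14826543  0.13132825  0.09270511]
```

Emit:
apply_moves(
  deltas=[
    [0,-0.0005,0,0,0,0.1,1],
    [0,-0.0005,0,0,0,0.2,1],
    [0,-0.0005,0,0,0,0.3,1],
    [0,-0.0005,0,0,0,0.4,1],
    [0,-0.0005,0,0,0,0.5,1],
    [0,-0.0005,0,0,0,0.6,1],
    [0,-0.0005,0,0,0,0.68,1],
    [0,-0.0005,0,0,0,0.68,1],
  ],
)

```text
time: 3.78
tool_pos: [0.4355, 0.2778, 0.0843]
tcp_rot: [2.013, 2.41, -0.003]
wrist_force: [0.8, -5.9, 1.5]
width: 0.144
```

```bash
python3 - <<'E'
from h import *
delta([.4359,.2782,.084],Rt(.18));print(status.read_state()['torque'])
t=cv2.resize(vision.read_camera("top")[205:325,285:415,::-1],None,fx=4,fy=4,interpolation=cv2.INTER_CUBIC)
cv2.imwrite("pics/t3.png",t)
E
```

```text
t 3.78 at [0.4355 0.2778 0.0843] q [ 0.52  0.11  2.08 -0.    0.96  0.34] F [ 0.8 -5.9  1.5] w 0.144
delta [0.0003 0.0005 0.0003] [-0.0008  0.0023 -0.0012]
[-0.93299997  0.14058316 -0.02014224]
```

Emit:
apply_moves(
  deltas=[
    [0,0,0,0,0,0,0.7],
    [0,0,0,0,0,0,0.6],
    [0,0,0,0,0,0,0.5],
    [0,0,-0.01,0,0,0,0.5],
    [0,0,-0.03,0,0,0,0.5],
    [0,0,-0.06,0,0,0,0.5],
    [0,0,-0.09,0,0,0,0.5],
    [0,0,-0.1,0,0,0,0.5],
  ],
)

```text
time: 4.5
tool_pos: [0.4382, 0.281, 0.1896]
tcp_rot: [2.008, 2.412, 0.013]
wrist_force: [0.6, 0.9, 1.4]
width: 0.504
```

```bash
python3 - <<'E'
from h import *
delta(TC+Rz@[-.0679,.0879,.090],Rt(.965))
E
```

```text
t 4.5 at [0.4382 0.281  0.1896] q [ 0.52 -0.    1.98  0.    1.15  0.34] F [0.6 0.9 1.4] w 0.504
delta [0.0958 0.0265 0.0342] [ 8.900e-03  2.000e-04 -7.828e-01]
```

Emit:
apply_moves(
  deltas=[
    [0.096,0.0265,0.034,0.009,0,-0.12,0.4],
    [0.096,0.0265,0.034,0.009,0,-0.24,0.4],
    [0.096,0.0265,0.034,0.009,0,-0.36,0.4],
    [0.096,0.0265,0.034,0.009,0,-0.48,0.4],
    [0.096,0.0265,0.034,0.009,0,-0.6,0.4],
    [0.096,0.0265,0.034,0.009,0,-0.72,0.4],
    [0.096,0.0265,0.034,0.009,0,-0.783,0.4],
    [0.096,0.0265,0.034,0.009,0,-0.783,0.4],
  ],
)

```text
time: 5.17
tool_pos: [0.4441, 0.3787, 0.1497]
tcp_rot: [-0.932, -2.994, 0.01]
wrist_force: [0.1, -0.1, 0.9]
width: 0.599
```

```bash
python3 - <<'E'
from h import *
delta([.4475,.380,.156],Rt(.965))
a=vision.read_camera("top")[205:335,285:415];b=vision.read_camera("scene")[225:375,255:425]
A=cv2.resize(a,(400,400),interpolation=cv2.INTER_CUBIC);B=cv2.resize(b,(453,400),interpolation=cv2.INTER_CUBIC)
cv2.imwrite("pics/d4.png",cv2.resize(np.hstack([A,B]),(800,375))[:,:,::-1])
E
```

```text
t 5.17 at [0.4441 0.3787 0.1497] q [ 0.66  0.16  1.88  0.    1.11 -0.3 ] F [ 0.1 -0.1  0.9] w 0.599
delta [-0.0021  0.0029 -0.0063] [-0.0081 -0.0035  0.002 ]
```

View pics/d4.png

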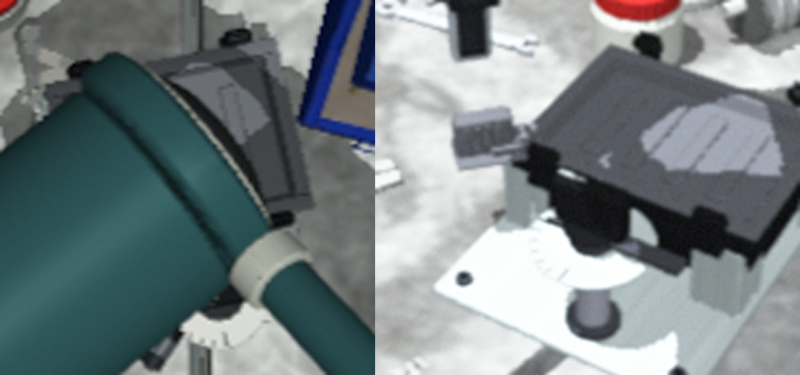

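The finger now lies along the near edge, with its tip near (685,262) in the right half. I'll check the pointer closely.

```bash
python3 - <<'E'
from h import *
crop("scene",305,275,100,75,8,"pics/d5.png")
K=np.array([.4355,.278])
for a in (1.40,1.47,1.571,1.67):
    th=YAW-a;u=np.array([np.cos(th),np.sin(th)])
    P=np.r_[[np.r_[K+.054*u,.072]],[np.r_[K-.025*u,.07]]]
    print(a,((proj("scene",P)-[305,275])*8).round(0).tolist())
E
```

```text
1.4 [[623.0, 429.0], [169.0, 314.0]]
1.47 [[615.0, 444.0], [174.0, 307.0]]
1.571 [[600.0, 465.0], [181.0, 298.0]]
1.67 [[583.0, 485.0], [190.0, 290.0]]
```

View pics/d5.png

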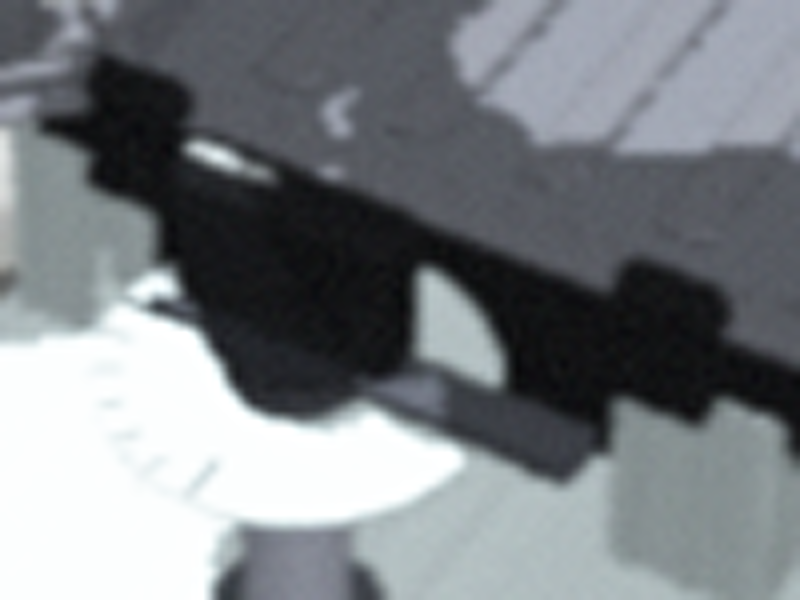

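The finger looks parallel to the near edge, with its tip near (585,450) and its tail near (150,300). The long mark isn't readable here, so I'll swing aside for a clear top view.

Emit:
apply_moves(
  deltas=[
    [0.196,0.107,-0.05,0,0,0,0.4],
    [0.196,0.107,-0.05,0,0,0,0.4],
    [0.196,0.107,-0.05,0,0,0,0.4],
    [0.196,0.107,-0.05,0,0,0,0.4],
    [0.196,0.107,-0.05,0,0,0,0.4],
    [0.196,0.107,-0.05,0,0,0,0.4],
    [0.196,0.107,-0.05,0,0,0,0.4],
    [0.196,0.107,-0.05,0,0,0,0.4],
  ],
)

```text
time: 5.98
tool_pos: [0.3438, 0.5792, 0.1997]
tcp_rot: [-0.934, -2.994, 0.01]
wrist_force: [0.0, 0.3, 0.4]
width: 0.602
```

```bash
python3 - <<'E'
from h import *
crop("top",290,240,110,90,7,"pics/d6.png")
K=np.array([.4355,.278])
for a in (1.47,1.571,1.67):
    th=YAW-a;u=np.array([np.cos(th),np.sin(th)])
    P=np.r_[[np.r_[K+.054*u,.072]],[np.r_[K-.025*u,.07]]]
    print(a,((proj("top",P)-[290,240])*7).round(0).tolist())
E
```

```text
1.47 [[683.0, 410.0], [399.0, 496.0]]
1.571 [[688.0, 430.0], [396.0, 487.0]]
1.67 [[692.0, 450.0], [395.0, 478.0]]
```

View pics/d6.png

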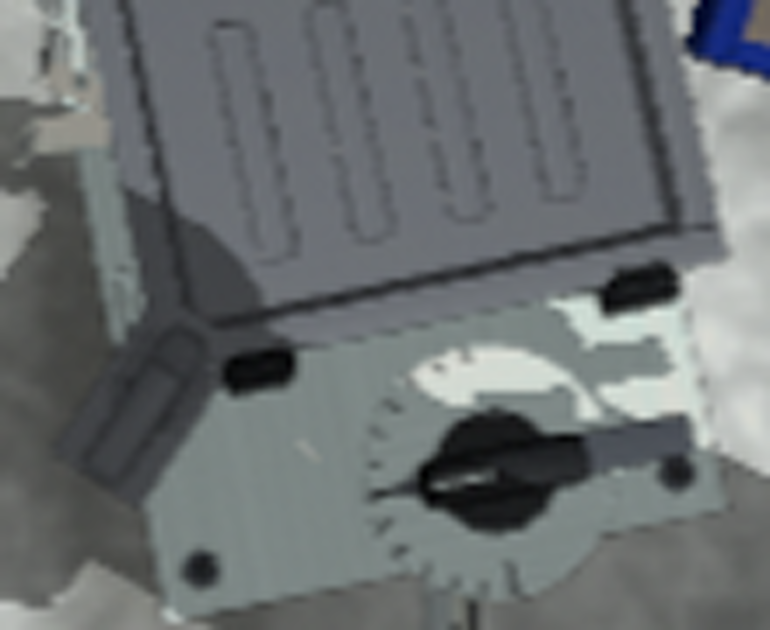

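The tail at (372,497) and the finger tip at (690,437) lie parallel to the near edge, and the tail covers the long mark, so the knob is at about 1.57. Seen from above, the lug's outer end is at (97,480) and its base is wider than 12 mm. I'll grasp it a little high.

```bash
python3 - <<'E'
from h import *
q=lambda u,v:atz("top",(290+u/7,240+v/7),.085)
o=q(97,480);i=q(190,340);d=(i-o)/np.linalg.norm(i-o);print(o,o+.017*d,np.arctan2(-d[1],-d[0])-YAW, np.radians(135))
print(TC+Rz@[-.0679,.0879,.0145], TC+Rz@[-.0679-.012,.0879+.012,.0145])
delta([.447,.3795,.120],Rt(.965))
E
```

```text
[0.43392146 0.38186852 0.085     ] [0.4479427  0.37225577 0.085     ] 2.360606919984652 2.356194490192345
[0.44716031 0.38012375 0.0805    ] [0.43320583 0.38978152 0.0805    ]
t 6.03 at [0.3442 0.5779 0.1991] q [1.   0.29 1.64 0.   1.23 0.03] F [0.1 0.8 0.4] w 0.599
delta [-0.1976 -0.1039  0.0795] [-0.009  -0.0027  0.0001]
```

The clip and cover-corner pixels differ by about 3.5 px from the first picture, while the holder bolt has not moved. The tray may have shifted during the turn, so I'll measure it by template matching.

```bash
python3 - <<'E'
from h import *
def match(a,b,u,v,r=9,s=14):
    g=lambda i:cv2.resize(cv2.cvtColor(i,cv2.COLOR_BGR2GRAY),None,fx=4,fy=4,interpolation=cv2.INTER_CUBIC)
    G,H=g(a),g(b);u*=4;v*=4;r*=4;s*=4;u=int(u);v=int(v)
    m=cv2.matchTemplate(H[v-r-s:v+r+s,u-r-s:u+r+s],G[v-r:v+r,u-r:u+r],cv2.TM_CCOEFF_NORMED)
    _,mx,_,l=cv2.minMaxLoc(m);return ((l[0]-s)/4,(l[1]-s)/4,round(mx,2))
for n,P in(("top",{"bolt":(318.6,321),"boltR":(386.6,307),"clipNL":(323,292.6),"clipNR":(378,282),"clipFR":(364.6,218.6),"clipFL":(311,229),"recNL":(316,286.6),"tab":(303,303)}),
 ("scene",{"bolt":(290.5,336.5),"boltR":(376,375.5),"clipNL":(318.7,289),"clipNR":(384,311),"clipFR":(423,262),"clipFL":(362,241.6),"post":(342,345),"tab":(293,278)})):
    a=cv2.imread(f"pics/{n}0.png");b=vision.read_camera(n)[:,:,::-1];cv2.imwrite(f"pics/{n}7.png",b)
    for k,p in P.items():print(n,k,match(a,b,*p))
E
```

```text
top bolt (0.0, -0.25, 0.78)
top boltR (0.0, 0.0, 0.44)
top clipNL (3.75, -0.25, 0.86)
top clipNR (3.5, -1.0, 0.92)
top clipFR (2.5, -0.75, 0.95)
top clipFL (2.5, 0.0, 0.97)
top recNL (3.5, 0.0, 0.85)
top tab (3.5, -0.25, 0.59)
scene bolt (0.0, 0.0, 0.97)
scene boltR (-0.25, 0.0, 0.88)
scene clipNL (3.5, 1.75, 0.88)
scene clipNR (4.75, 1.5, 1.0)
scene clipFR (3.25, 0.75, 0.99)
scene clipFL (2.5, 0.75, 0.95)
scene post (0.0, -0.25, 0.94)
scene tab (13.5, 2.25, 0.77)
```

The tray and cover shifted about 6 mm towards −y with a 1° turn during the knob turn; the dial and bolts stayed put. I'll grip the tab where it is now and slide the tray back before peeling.

```bash
python3 - <<'E'
from h import *
delta([.4477,.373,.120],Rt(.98))
E
```

```text
t 6.13 at [0.3448 0.5767 0.1987] q [0.99 0.28 1.64 0.   1.23 0.03] F [-0.3  0.6 -0.3] w 0.599
delta [-0.201  -0.1079  0.0792] [-0.0097 -0.0029 -0.0165]
```

Emit:
apply_moves(
  deltas=[
    [-0.201,-0.108,0.02,-0.009,-0.003,-0.0165,0.4],
    [-0.201,-0.108,0.02,-0.009,-0.003,-0.0165,0.4],
    [-0.201,-0.108,0.02,-0.009,-0.003,-0.0165,0.4],
    [-0.201,-0.108,0.04,-0.009,-0.003,-0.0165,0.4],
    [-0.201,-0.108,0.06,-0.009,-0.003,-0.0165,0.4],
    [-0.201,-0.108,0.079,-0.009,-0.003,-0.0165,0.4],
    [-0.201,-0.108,0.079,-0.009,-0.003,-0.0165,0.4],
    [-0.201,-0.108,0.079,-0.009,-0.003,-0.0165,0.4],
  ],
)

```text
time: 6.8
tool_pos: [0.4464, 0.3701, 0.1175]
tcp_rot: [-0.919, -3.0, 0.007]
wrist_force: [-1.0, 0.4, 0.5]
width: 0.598
```

Emit:
apply_moves(
  deltas=[
    [0,0,0,0,0,0,0.4],
    [0,0,0,0,0,0,0.4],
  ],
)

```text
time: 6.97
tool_pos: [0.4484, 0.3757, 0.1222]
tcp_rot: [0.912, 3.005, 0.005]
wrist_force: [0.2, 0.3, -0.2]
width: 0.6
```

```bash
python3 - <<'E'
from h import *
delta([.4477,.373,.073],Rt(.98))
E
```

```text
t 6.97 at [0.4484 0.3757 0.1222] q [ 0.65  0.18  1.91  0.    1.04 -0.33] F [ 0.2  0.3 -0.2] w 0.6
delta [-0.0009 -0.0028  0.0492] [0.0036 0.0001 0.0012]
```

Emit:
apply_moves(
  deltas=[
    [-0.0005,-0.0015,0.015,0,0,0,0.4],
    [-0.0005,-0.0015,0.03,0,0,0,0.4],
    [-0.0005,-0.0015,0.04,0,0,0,0.4],
    [-0.0005,-0.0015,0.046,0,0,0,0.4],
    [-0.0005,-0.0015,0.046,0,0,0,0.4],
    [-0.0005,-0.0015,0.046,0,0,0,0.5],
    [-0.0005,-0.0015,0.046,0,0,0,0.6],
  ],
)

```text
time: 7.55
tool_pos: [0.4476, 0.3739, 0.0756]
tcp_rot: [0.911, 3.006, 0.003]
wrist_force: [-0.3, 0.2, 0.7]
width: 0.404
```

Emit:
apply_moves(
  deltas=[
    [0,0,0,0,0,0,0.7],
    [0,0,0,0,0,0,0.75],
    [0,0,0,0,0,0,0.78],
  ],
  squeeze=20,
)

```text
time: 7.8
tool_pos: [0.4475, 0.3734, 0.0753]
tcp_rot: [0.912, 3.006, 0.003]
wrist_force: [0.8, -0.1, 0.2]
width: 0.225
```

```bash
python3 - <<'E'
from h import *
delta([.4477,.373,.073],Rt(.98))
crop("scene",255,225,150,115,5,"pics/g8.png")
E
```

```text
t 7.8 at [0.4475 0.3734 0.0753] q [ 0.65  0.24  1.95  0.    0.96 -0.33] F [ 0.8 -0.1  0.2] w 0.225
delta [-0.0004 -0.0002  0.0023] [ 0.0019 -0.0001  0.0014]
```

View pics/g8.png

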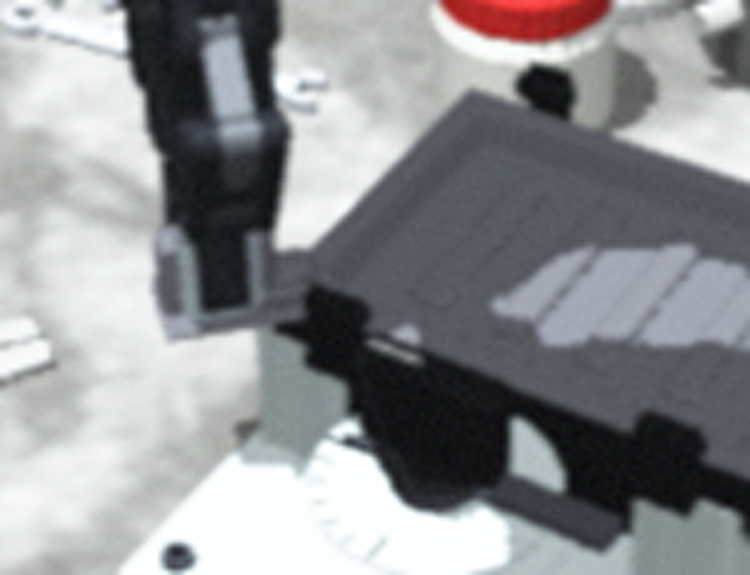

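The pads straddle the lug around (220,280), with its foot ledge just below the fingertips. I'll close.

Emit:
apply_moves(
  deltas=[
    [0,0,0,0,0,0,0.85],
    [0,0,0,0,0,0,1],
    [0,0,0,0,0,0,1],
    [0,0,0,0,0,0,1],
    [0,0,0,0,0,0,1],
    [0,0,0,0,0,0,1],
  ],
  squeeze=70,
)

```text
time: 8.35
tool_pos: [0.4476, 0.3734, 0.0752]
tcp_rot: [0.912, 3.006, 0.003]
wrist_force: [-0.2, 0.7, 3.9]
width: 0.12
```

```bash
python3 - <<'E'
from h import *
d=Rn.from_rotvec(status.read_state()["tcp_rot"]).as_matrix().T@[-.0005,.0067,0];print(d)
delta([.447,.380,.0753],Rt(.965))
E
```

```text
[4.13961313e-03 5.29183343e-03 1.01028931e-05]
t 8.35 at [0.4476 0.3734 0.0752] q [ 0.65  0.24  1.95  0.    0.96 -0.33] F [-0.2  0.7  3.9] w 0.12
delta [ 0.0041  0.0052 -0.0001] [ 0.0019 -0.0001  0.0165]
```

Emit:
apply_moves(
  deltas=[
    [0.001,0.0013,0,0,0,0.004,1],
    [0.002,0.0026,0,0,0,0.008,1],
    [0.003,0.004,0,0,0,0.012,1],
    [0.0041,0.0052,0,0,0,0.0165,1],
    [0.0041,0.0052,0,0,0,0.0165,1],
  ],
)

```text
time: 8.77
tool_pos: [0.4479, 0.3772, 0.075]
tcp_rot: [0.935, 2.996, -0.005]
wrist_force: [3.5, -9.5, 6.2]
width: 0.12
```

```bash
cat >> h.py <<'E'
def match(a,b,u,v,r=9,s=14):
    g=lambda i:cv2.resize(cv2.cvtColor(i,cv2.COLOR_BGR2GRAY),None,fx=4,fy=4,interpolation=cv2.INTER_CUBIC)
    G,H=g(a),g(b);u=int(u*4);v=int(v*4);r*=4;s*=4
    m=cv2.matchTemplate(H[v-r-s:v+r+s,u-r-s:u+r+s],G[v-r:v+r,u-r:u+r],cv2.TM_CCOEFF_NORMED)
    _,mx,_,l=cv2.minMaxLoc(m);return ((l[0]-s)/4,(l[1]-s)/4,round(mx,2))
def moved():
    a=cv2.imread("pics/scene0.png");b=vision.read_camera("scene")[:,:,::-1]
    for k,p in {"clipNL":(318.7,289),"clipNR":(384,311),"clipFR":(423,262),"clipFL":(362,241.6),"post":(342,345)}.items():print(k,match(a,b,*p))
E
python3 - <<'E'
from h import *
delta([.447,.380,.0753],Rt(.965));moved()
E
```

```text
t 8.77 at [0.4479 0.3772 0.075 ] q [ 0.66  0.24  1.94 -0.01  0.96 -0.3 ] F [ 3.5 -9.5  6.2] w 0.12
delta [ 0.0023  0.0018 -0.0004] [-0.002   0.0037  0.0011]
clipNL (2.5, 1.0, 0.89)
clipNR (3.25, 1.25, 0.99)
clipFR (2.75, 1.0, 0.99)
clipFL (2.25, 0.5, 0.9)
post (0.0, 0.0, 0.99)
```

Emit:
apply_moves(
  deltas=[
    [0.001,0.001,0,0,0,0,1],
    [0.002,0.002,0,0,0,0,1],
    [0.003,0.003,0,0,0,0,1],
    [0.003,0.003,0,0,0,0,1],
  ],
)

```text
time: 9.15
tool_pos: [0.4475, 0.38, 0.0749]
tcp_rot: [0.935, 2.995, -0.008]
wrist_force: [5.3, -14.8, 8.8]
width: 0.121
```

```bash
python3 - <<'E'
from h import *
delta([.447,.380,.0753],Rt(.965));moved()
E
```

```text
t 9.15 at [0.4475 0.38   0.0749] q [ 0.67  0.25  1.94 -0.01  0.96 -0.3 ] F [  5.3 -14.8   8.8] w 0.121
delta [ 0.0004 -0.0003 -0.0004] [-0.0038  0.0052  0.0009]
clipNL (1.0, 0.5, 0.92)
clipNR (1.0, 0.75, 0.99)
clipFR (1.5, 0.75, 0.99)
clipFL (1.25, 0.25, 0.91)
post (0.0, 0.0, 0.99)
```

Emit:
apply_moves(
  deltas=[
    [0.0007,0.0007,0,0,0,0,1],
    [0.0014,0.0014,0,0,0,0,1],
    [0.0014,0.0014,0,0,0,0,1],
  ],
)

```text
time: 9.45
tool_pos: [0.4473, 0.3815, 0.0749]
tcp_rot: [0.935, 2.995, -0.009]
wrist_force: [6.2, -15.2, 7.8]
width: 0.119
```

```bash
python3 - <<'E'
from h import *
delta([.447,.380,.0753],Rt(.965));moved()
E
```

```text
t 9.45 at [0.4473 0.3815 0.0749] q [ 0.67  0.25  1.93 -0.01  0.96 -0.29] F [  6.2 -15.2   7.8] w 0.119
delta [-0.0006 -0.0014 -0.0004] [-0.0042  0.0054  0.0007]
clipNL (0.25, 0.0, 0.92)
clipNR (0.0, 0.5, 0.99)
clipFR (0.5, 0.5, 0.99)
clipFL (0.5, 0.25, 0.92)
post (0.0, 0.0, 0.99)
```

The tray is back to within about 0.5 px of its start. I'll relax the side load.

Emit:
apply_moves(
  deltas=[
    [-0.001,-0.001,-0.0005,0,0,0,1],
    [-0.0022,-0.0022,-0.001,0,0,0,1],
    [-0.0022,-0.0022,-0.001,0,0,0,1],
  ],
)

```text
time: 9.75
tool_pos: [0.4468, 0.3811, 0.0752]
tcp_rot: [0.937, 2.997, -0.002]
wrist_force: [3.8, -4.8, 0.7]
width: 0.119
```

```bash
python3 - <<'E'
from h import *
delta([.447,.380,.0753],Rt(.965));moved()
# peel path: rigid rotation of tool about far corner
s=status.read_state();R0=Rn.from_rotvec(s["tcp_rot"]).as_matrix();p0=s["tool_pos"]
C=TC+Rz@[.058,-.078,0]; dd=Rz@[-.1259,.1659,0];dd/=np.linalg.norm(dd);ax=np.cross(dd,[0,0,1])
for a in (1,2,4,6,8,10,12,14,16,18,20,22,24,26,28,30):
    Q=Rn.from_rotvec(ax*np.radians(a)).as_matrix();p=C+Q@(p0-C)
    print(a,(R0.T@(p-p0)).round(4).tolist(),Rn.from_matrix(R0.T@Q@R0).as_rotvec().round(3).tolist(),(p-p0).round(3))
E
```

```text
t 9.75 at [0.4468 0.3811 0.0752] q [ 0.66  0.24  1.94 -0.    0.96 -0.3 ] F [ 3.8 -4.8  0.7] w 0.119
delta [-0.0008 -0.0008 -0.0001] [-0.0007  0.0016 -0.0003]
clipNL (0.25, 0.25, 0.91)
clipNR (0.0, 0.5, 0.98)
clipFR (0.5, 0.75, 1.0)
clipFL (0.5, 0.25, 0.92)
post (0.0, 0.0, 0.99)
1 [-0.0002, -0.0, -0.0036] [-0.002, 0.017, -0.0] [ 0.    -0.     0.004]
2 [-0.0005, -0.0001, -0.0073] [-0.005, 0.035, -0.0] [ 0.    -0.     0.007]
4 [-0.0012, -0.0002, -0.0146] [-0.009, 0.069, -0.0] [ 0.001 -0.001  0.015]
6 [-0.0021, -0.0003, -0.0218] [-0.014, 0.104, -0.0] [ 0.002 -0.001  0.022]
8 [-0.0033, -0.0005, -0.029] [-0.019, 0.138, -0.0] [ 0.002 -0.002  0.029]
10 [-0.0048, -0.0007, -0.0362] [-0.024, 0.173, -0.0] [ 0.004 -0.003  0.036]
12 [-0.0065, -0.0009, -0.0433] [-0.028, 0.208, -0.0] [ 0.005 -0.004  0.043]
14 [-0.0084, -0.0012, -0.0503] [-0.033, 0.242, -0.0] [ 0.006 -0.006  0.05 ]
16 [-0.0106, -0.0015, -0.0573] [-0.038, 0.277, -0.0] [ 0.008 -0.007  0.057]
18 [-0.0131, -0.0018, -0.0641] [-0.043, 0.311, -0.0] [ 0.01  -0.009  0.064]
20 [-0.0157, -0.0022, -0.0709] [-0.047, 0.346, -0.0] [ 0.012 -0.011  0.071]
22 [-0.0186, -0.0026, -0.0776] [-0.052, 0.38, -0.0] [ 0.014 -0.013  0.078]
24 [-0.0218, -0.003, -0.0842] [-0.057, 0.415, -0.0] [ 0.016 -0.015  0.084]
26 [-0.0251, -0.0035, -0.0907] [-0.061, 0.45, -0.0] [ 0.019 -0.017  0.091]
28 [-0.0287, -0.004, -0.097] [-0.066, 0.484, -0.0] [ 0.021 -0.019  0.097]
30 [-0.0325, -0.0045, -0.1033] [-0.071, 0.519, -0.0] [ 0.024 -0.022  0.103]
```

Tray confirmed. Now the peel, about 1° per row.

Emit:
apply_moves(
  deltas=[
    [-0.0001,0,-0.0018,-0.001,0.009,0,1],
    [-0.0002,0,-0.0036,-0.002,0.017,0,1],
    [-0.0003,0,-0.0055,-0.003,0.026,0,1],
    [-0.0005,-0.0001,-0.0073,-0.005,0.035,0,1],
    [-0.0008,-0.0001,-0.011,-0.007,0.052,0,1],
    [-0.0012,-0.0002,-0.0146,-0.009,0.069,0,1],
    [-0.0016,-0.0002,-0.0182,-0.012,0.087,0,1],
    [-0.0021,-0.0003,-0.0218,-0.014,0.104,0,1],
  ],
  squeeze=80,
)

```text
time: 10.47
tool_pos: [0.448, 0.3787, 0.0945]
tcp_rot: [-0.907, -2.909, -0.063]
wrist_force: [7.2, -4.8, -10.2]
width: 0.117
```

```bash
python3 - <<'E'
from h import *
moved()
E
```

```text
clipNL (0.5, -7.25, 0.87)
clipNR (1.5, -2.75, 0.99)
clipFR (1.5, 0.0, 0.93)
clipFL (-13.0, -0.25, 0.6)
post (0.0, 0.0, 0.99)
```

```bash
python3 - <<'E'
from h import *
crop("scene",265,195,190,150,4,"pics/p9.png")
E
```

```text
(no output)
```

View pics/p9.png

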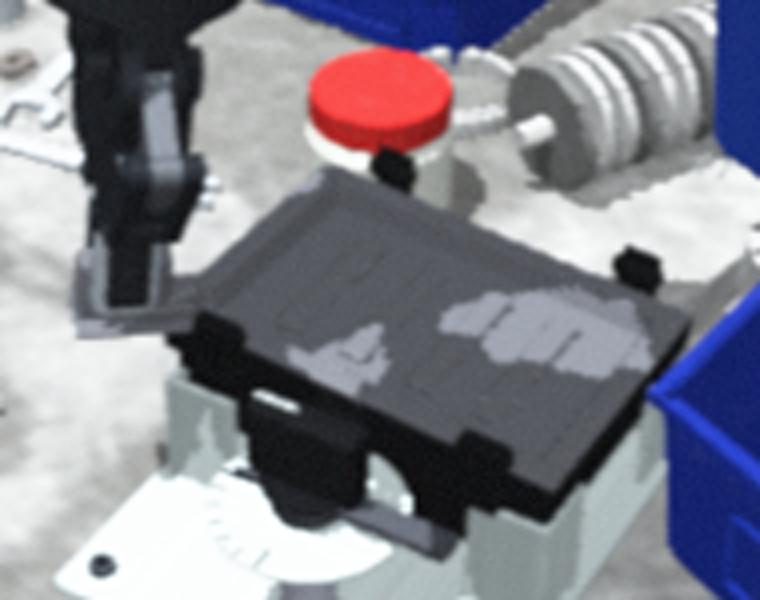

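The whole tray came up with the cover: its clips rose too, and the outward side load probably jammed the cover. I'll lower it back the way it came and clear the side load before trying again.

```bash
python3 - <<'E'
from h import *
d=np.array([-0.0021,-.0003,-.0218]);r=np.array([-.014,.104,0])
for a in (.25,.5,.75,1):
    print(( Rn.from_rotvec(r).as_matrix().T@(d*(1-a)-d)).round(4),(-r*a).round(3))
s=status.read_state();print(s["torque"],s["wrist_force"])
R0=Rn.from_rotvec([.937,2.997,-.002]).as_matrix();R1=Rn.from_rotvec(s["tcp_rot"]).as_matrix();print(Rn.from_matrix(R0.T@R1).as_rotvec())
E
```

```text
[-0.     -0.      0.0055] [ 0.004 -0.026 -0.   ]
[-0.0001 -0.      0.011 ] [ 0.007 -0.052 -0.   ]
[-0.0001 -0.      0.0164] [ 0.01  -0.078 -0.   ]
[-0.0002 -0.      0.0219] [ 0.014 -0.104 -0.   ]
[-0.64786373 -1.41388386  0.07640355] [ 4.82747402 -3.45394505 -9.05378316]
[-0.01278235  0.10394511 -0.00015133]
```

Emit:
apply_moves(
  deltas=[
    [0,0,0.0055,0.004,-0.026,0,1],
    [0,0,0.011,0.007,-0.052,0,1],
    [-0.0001,0,0.0164,0.01,-0.078,0,1],
    [-0.0002,0,0.0219,0.014,-0.104,0,1],
    [-0.0002,0,0.0219,0.014,-0.104,0,1],
    [-0.0002,0,0.0219,0.014,-0.104,0,1],
  ],
)

```text
time: 11.07
tool_pos: [0.4466, 0.383, 0.0783]
tcp_rot: [0.935, 2.997, 0.001]
wrist_force: [-2.7, -7.7, 17.8]
width: 0.118
```

```bash
python3 - <<'E'
from h import *
moved();s=status.read_state();R=Rn.from_rotvec(s["tcp_rot"]).as_matrix();print(s["wrist_force"],R.T@s["wrist_force"],R.T@s["torque"]);delta([.4468,.3811,.0752],Rt(.965))
E
```

```text
clipNL (-0.25, 0.0, 0.87)
clipNR (-0.25, 0.5, 0.99)
clipFR (0.5, -0.5, 0.97)
clipFL (0.5, -0.25, 0.87)
post (0.0, 0.0, 0.99)
[-4.07997958 -7.16848263 16.39502778] [ -0.73901804  -8.19184681 -16.40663922] [ 0.72977568 -0.35466636  0.16299614]
t 11.12 at [0.4466 0.3829 0.0783] q [ 0.67  0.24  1.93 -0.    0.96 -0.3 ] F [-4.1 -7.2 16.4] w 0.114
delta [-0.0012 -0.0014  0.0031] [0.0015 0.0009 0.0005]
```

Emit:
apply_moves(
  deltas=[
    [0,-0.0015,-0.001,0,0,0,1],
    [0,-0.0015,-0.0022,0,0,0,1],
    [0,-0.0015,-0.0022,0,0,0,1],
  ],
)

```text
time: 11.37
tool_pos: [0.4467, 0.3825, 0.0791]
tcp_rot: [0.936, 2.996, 0.006]
wrist_force: [2.8, -2.1, 5.8]
width: 0.117
```

```bash
cat >> h.py <<'E'
def rep():
    s=status.read_state();R=Rn.from_rotvec(s["tcp_rot"]).as_matrix()
    print("t",round(s["time"],2),"p",s["tool_pos"].round(4),"F",s["wrist_force"].round(1),"Ftool",(R.T@s["wrist_force"]).round(1),"Mtool",(R.T@s["torque"]).round(2),"tilt",np.degrees(np.arccos(-R[2,2])).round(1),"w",round(s["width"],3));moved()
E
python3 -c "
from h import *
rep()"
```

```text
t 11.37 p [0.4467 0.3825 0.0791] F [ 2.8 -2.1  5.8] Ftool [-3.5 -0.1 -5.8] Mtool [-0.54 -0.27 -0.06] tilt 0.3 w 0.117
clipNL (0.0, 0.25, 0.87)
clipNR (-0.25, 0.5, 0.99)
clipFR (0.25, -0.25, 0.98)
clipFL (0.5, 0.0, 0.89)
post (0.0, 0.0, 0.99)
```

Emit:
apply_moves(
  deltas=[
    [-0.0005,0,-0.0008,0,0,0,1],
    [-0.0006,0,-0.0016,0,0.004,0,1],
    [-0.0006,0,-0.0024,-0.001,0.008,0,1],
    [-0.0006,0,-0.0024,-0.001,0.008,0,1],
  ],
)

```text
time: 11.75
tool_pos: [0.446, 0.3815, 0.0798]
tcp_rot: [-0.934, -2.992, -0.008]
wrist_force: [4.5, 2.8, -1.2]
width: 0.121
```

```bash
python3 -c "
from h import *
rep()"
```

```text
t 11.75 p [0.446  0.3815 0.0798] F [ 4.5  2.8 -1.2] Ftool [-2.1  4.9  1.1] Mtool [-1.17 -0.21 -0.41] tilt 0.5 w 0.121
clipNL (-0.5, 0.0, 0.86)
clipNR (0.0, 0.25, 0.99)
clipFR (0.25, 0.25, 0.99)
clipFL (0.25, 0.0, 0.9)
post (0.0, 0.0, 0.99)
```

Emit:
apply_moves(
  deltas=[
    [-0.0003,0.0007,-0.0008,0,0.004,0,1],
    [-0.0003,0.0007,-0.0016,-0.001,0.008,0,1],
    [-0.0003,0.0007,-0.0024,-0.002,0.012,0,1],
    [-0.0003,0.0007,-0.0024,-0.002,0.012,0,1],
  ],
)

```text
time: 12.13
tool_pos: [0.4458, 0.381, 0.0817]
tcp_rot: [-0.931, -2.98, -0.013]
wrist_force: [3.8, 1.7, -4.8]
width: 0.117
```

```bash
python3 -c "
from h import *
rep()"
```

```text
t 12.13 p [0.4458 0.381  0.0817] F [ 3.8  1.7 -4.8] Ftool [-2.3  3.5  4.7] Mtool [-0.88 -0.1  -0.52] tilt 1.2 w 0.117
clipNL (-0.5, 0.25, 0.82)
clipNR (-0.25, 0.5, 0.99)
clipFR (0.25, 0.25, 0.98)
clipFL (0.0, 0.0, 0.9)
post (0.0, 0.0, 0.99)
```

Emit:
apply_moves(
  deltas=[
    [-0.0002,0.0005,-0.0008,0,0.004,0,1],
    [-0.0002,0.0005,-0.0016,-0.001,0.008,0,1],
    [-0.0002,0.0005,-0.0024,-0.002,0.012,0,1],
    [-0.0002,0.0005,-0.0032,-0.002,0.016,0,1],
  ],
)

```text
time: 12.52
tool_pos: [0.4465, 0.3814, 0.0856]
tcp_rot: [-0.927, -2.966, -0.024]
wrist_force: [3.4, 0.6, -4.6]
width: 0.116
```

```bash
python3 -c "
from h import *
rep()"
```

```text
t 12.52 p [0.4465 0.3814 0.0856] F [ 3.4  0.6 -4.6] Ftool [-2.6  2.5  4.5] Mtool [-0.57 -0.09 -0.47] tilt 2.1 w 0.116
clipNL (0.0, 0.25, 0.79)
clipNR (-0.25, 0.75, 0.96)
clipFR (0.0, 0.25, 0.95)
clipFL (0.5, 0.0, 0.88)
post (0.0, 0.0, 0.99)
```

The tray's clips now stay still while the tab rises at 4.6 N, so it is peeling. I'll continue gently.

Emit:
apply_moves(
  deltas=[
    [-0.0002,0.0003,-0.001,-0.001,0.005,0,1],
    [-0.0003,0.0003,-0.002,-0.001,0.01,0,1],
    [-0.0003,0.0003,-0.003,-0.002,0.015,0,1],
    [-0.0004,0.0003,-0.004,-0.003,0.02,0,1],
    [-0.0005,0.0003,-0.005,-0.003,0.024,0,1],
    [-0.0006,0.0003,-0.006,-0.004,0.029,0,1],
    [-0.0007,0.0003,-0.007,-0.005,0.034,0,1],
    [-0.0008,0.0003,-0.008,-0.005,0.039,0,1],
  ],
)

```text
time: 13.23
tool_pos: [0.4472, 0.3813, 0.0936]
tcp_rot: [-0.916, -2.931, -0.05]
wrist_force: [0.3, -0.3, -3.8]
width: 0.118
```

```bash
python3 -c "
from h import *
rep()"
```

```text
t 13.23 p [0.4472 0.3813 0.0936] F [ 0.3 -0.3 -3.8] Ftool [-0.7 -0.1  3.8] Mtool [-0.05  0.54 -0.35] tilt 4.4 w 0.118
clipNL (-0.25, -2.25, 0.73)
clipNR (-0.25, 0.75, 0.95)
clipFR (0.25, 0.5, 0.92)
clipFL (0.5, 0.0, 0.81)
post (0.0, 0.0, 0.99)
```

Emit:
apply_moves(
  deltas=[
    [-0.0002,0,-0.0025,-0.002,0.012,0,1],
    [-0.0003,0,-0.005,-0.003,0.024,0,1],
    [-0.0005,-0.0001,-0.0075,-0.005,0.036,0,1],
    [-0.0008,-0.0001,-0.01,-0.006,0.048,0,1],
    [-0.001,-0.0002,-0.0125,-0.008,0.06,0,1],
    [-0.0013,-0.0002,-0.015,-0.01,0.072,0,1],
    [-0.0016,-0.0002,-0.0175,-0.011,0.084,0,1],
    [-0.002,-0.0003,-0.02,-0.013,0.096,0,1],
  ],
)

```text
time: 13.95
tool_pos: [0.4503, 0.3788, 0.1137]
tcp_rot: [-0.89, -2.846, -0.111]
wrist_force: [-1.5, -0.2, -1.7]
width: 0.119
```

```bash
python3 -c "
from h import *
rep()"
```

```text
t 13.95 p [0.4503 0.3788 0.1137] F [-1.5 -0.2 -1.7] Ftool [ 0.8 -1.   1.9] Mtool [0.32 0.44 0.26] tilt 10.0 w 0.119
clipNL (6.75, -8.25, 0.66)
clipNR (0.0, 0.75, 0.91)
clipFR (0.5, -0.25, 0.9)
clipFL (-3.0, -0.25, 0.65)
post (0.0, 0.0, 0.99)
```

Emit:
apply_moves(
  deltas=[
    [-0.0005,-0.0001,-0.0073,-0.005,0.035,0,1],
    [-0.0012,-0.0002,-0.0146,-0.009,0.069,0,1],
    [-0.0021,-0.0003,-0.0218,-0.014,0.104,0,1],
    [-0.0033,-0.0005,-0.029,-0.019,0.138,0,1],
    [-0.0048,-0.0007,-0.0362,-0.024,0.173,0,1],
    [-0.0065,-0.0009,-0.0433,-0.028,0.208,0,1],
    [-0.0084,-0.0012,-0.0503,-0.033,0.242,0,1],
    [-0.0084,-0.0012,-0.0503,-0.033,0.242,0,1],
  ],
)

```text
time: 14.67
tool_pos: [0.4652, 0.3666, 0.1625]
tcp_rot: [-0.823, -2.629, -0.251]
wrist_force: [0.2, -0.5, 0.3]
width: 0.118
```

```bash
python3 - <<'E'
from h import *
rep()
crop("scene",255,165,200,150,4,"pics/p12.png")
E
```

```text
t 14.67 p [0.4652 0.3666 0.1625] F [ 0.2 -0.5  0.3] Ftool [-0.3 -0.3 -0.5] Mtool [ 0.25 -0.21  0.23] tilt 23.8 w 0.118
clipNL (12.5, 14.0, 0.6)
clipNR (0.5, 0.5, 0.95)
clipFR (0.0, -0.75, 0.6)
clipFL (12.5, -11.5, 0.4)
post (0.0, 0.0, 0.99)
```

View pics/p12.png

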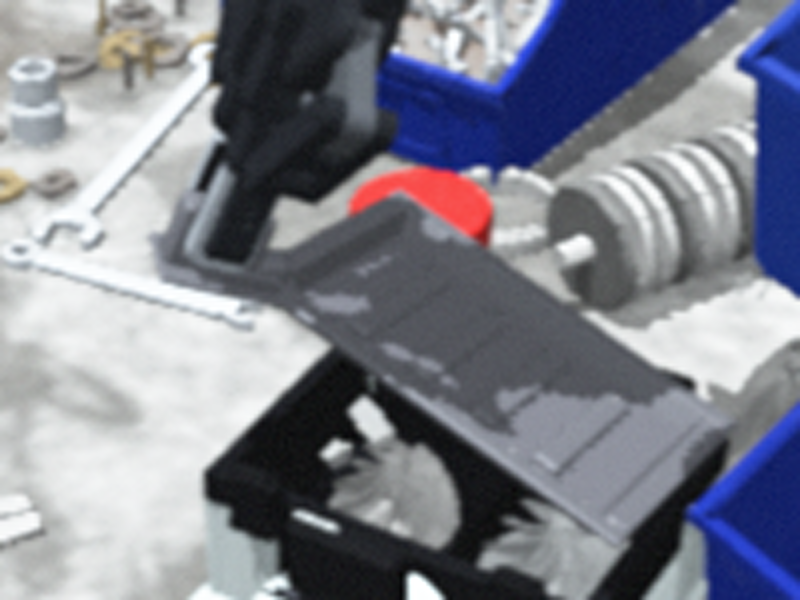

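The cover is tilted about 24° with its tab corner well up near (200,260). Its far corner still sits on the tray near (680,460), the rotors are visible, and the tray is still in its holder. Now I'll lift clear, level the cover and carry it left.

```bash
python3 - <<'E'
from h import *
s=status.read_state();delta(s["tool_pos"]+[0,0,.09],Rn.from_rotvec(s["tcp_rot"]).as_matrix())
R0=Rn.from_rotvec(s["tcp_rot"]).as_matrix()
print(R0.T@(np.array([.433,.5305,.2295])-s["tool_pos"]-[0,0,.09]),Rn.from_matrix(R0.T@Rt(.965)).as_rotvec())
E
```

```text
t 14.77 at [0.4645 0.3671 0.162 ] q [ 0.41  0.26  1.8   0.39  1.28 -0.71] F [-0.9 -0.2  0.9] w 0.117
delta [ 0.0359  0.0051 -0.0824] [0. 0. 0.]
[0.09874155 0.11351889 0.07463513] [ 0.05833001 -0.41055414 -0.00041094]
```

Emit:
apply_moves(
  deltas=[
    [0.0045,0.0006,-0.0103,0,0,0,1],
    [0.009,0.0013,-0.0206,0,0,0,1],
    [0.0135,0.0019,-0.0309,0,0,0,1],
    [0.018,0.0026,-0.0412,0,0,0,1],
    [0.0225,0.0032,-0.0515,0,0,0,1],
    [0.027,0.0038,-0.0618,0,0,0,1],
    [0.0315,0.0045,-0.0721,0,0,0,1],
    [0.0359,0.0051,-0.0824,0,0,0,1],
  ],
)

```text
time: 15.43
tool_pos: [0.4633, 0.3675, 0.2532]
tcp_rot: [-0.821, -2.629, -0.249]
wrist_force: [-0.1, -0.3, -0.8]
width: 0.118
```

Emit:
apply_moves(
  deltas=[
    [0.009,0.01,0.007,0.005,-0.035,0,1],
    [0.02,0.023,0.015,0.011,-0.08,0,1],
    [0.035,0.04,0.026,0.02,-0.14,0,1],
    [0.05,0.057,0.037,0.029,-0.205,0,1],
    [0.065,0.074,0.049,0.038,-0.265,0,1],
    [0.08,0.092,0.06,0.047,-0.33,0,1],
    [0.092,0.106,0.07,0.054,-0.38,0,1],
    [0.0987,0.1135,0.0746,0.058,-0.41,0,1],
  ],
)

```text
time: 16.1
tool_pos: [0.4297, 0.5339, 0.2297]
tcp_rot: [-0.932, -2.997, -0.001]
wrist_force: [0.4, 0.8, -1.2]
width: 0.118
```

Emit:
apply_moves(
  deltas=[
    [0,0,0,0,0,0,1],
    [0,0,0,0,0,0,1],
    [0,0,0,0,0,0,1],
    [0,0,0,0,0,0,1],
  ],
)

```text
time: 16.43
tool_pos: [0.4324, 0.5297, 0.2298]
tcp_rot: [-0.938, -2.994, 0.0]
wrist_force: [0.6, -0.3, -1.1]
width: 0.118
```

```bash
python3 - <<'E'
from h import *
rep();delta([.433,.5305,.2295],Rt(.965))
cc=TC+[-.013,.149,.15]
P=cc+(Rz@(np.array([[58,78,3],[58,-78,3],[-58,-78,3],[-58,78,3]]).T/1e3)).T
for n in("top","scene"):
    im=vision.read_camera(n);cv2.imwrite(f"pics/{n}13.png",im[:,:,::-1]);print(n,proj(n,P).round(1).tolist())
a=cv2.imread("pics/top0.png");b=cv2.imread("pics/top13.png")
for k,p in {"bolt":(318.6,321),"clipNL":(323,292.6),"clipNR":(378,282),"clipFR":(364.6,218.6),"clipFL":(311,229),"pot":(279,195)}.items():print(k,match(a,b,*p))
# flange edge search: gradient profile along each far/right cover edge normal, top view
g=cv2.cvtColor(cv2.imread("pics/scene13.png"),cv2.COLOR_BGR2GRAY).astype(float)
q=proj("scene",P)
for i in range(4):
    A,B=q[i],q[(i+1)%4];c=q.mean(0);n_=np.array([-(B-A)[1],(B-A)[0]]);n_/=np.linalg.norm(n_);n_*=np.sign(n_@((A+B)/2-c))
    prof=[np.mean([g[int(round(v)),int(round(u))] for u,v in [A+(B-A)*f+n_*k for f in np.linspace(.3,.7,15)]]) for k in range(-15,16,3)]
    print(i,np.round(prof).astype(int))
E
```

```text
t 16.43 p [0.4324 0.5297 0.2298] F [ 0.6 -0.3 -1.1] Ftool [-0.7  0.1  1.1] Mtool [0.   0.14 0.01] tilt 0.2 w 0.118
clipNL (12.75, 14.0, 0.54)
clipNR (0.25, 0.25, 0.94)
clipFR (0.0, 0.5, 0.88)
clipFL (-0.25, 0.0, 0.79)
post (0.0, -0.25, 0.94)
t 16.48 at [0.4325 0.5296 0.2298] q [ 0.85  0.28  1.58  0.    1.28 -0.12] F [ 0.3  0.8 -0.9] w 0.12
delta [0.0001 0.001  0.0003] [-0.001  -0.0036 -0.0015]
top [[200.4, 228.7], [298.7, 210.3], [312.8, 282.7], [212.7, 302.1]]
scene [[269.7, 129.4], [356.2, 152.1], [310.9, 186.9], [219.6, 158.9]]
bolt (0.0, 0.0, 0.99)
clipNL (0.5, 0.25, 0.67)
clipNR (0.25, 0.25, 0.87)
clipFR (0.25, 0.75, 0.79)
clipFL (-1.0, 6.0, 0.68)
pot (1.75, 14.0, 0.44)
0 [139 127  91  83  85  94  96  85 103  99  94]
1 [106 119 129 118 107 103 125  84 101  93  80]
2 [128 126 120 126 130 135 172 174 172 186 181]
3 [103  91  91  80  81  90 211 237 235 230 233]
```

```bash
python3 - <<'E'
from h import *
a=cv2.imread("pics/scene0.png");b=cv2.imread("pics/scene13.png")
for k,p in {"pot":(360,228),"caliperEnd":(250,296),"spanner":(310,242)}.items():print(k,match(a,b,*p))
t0=cv2.imread("pics/top0.png");t7=cv2.imread("pics/top7.png");b2=cv2.imread("pics/top13.png")
print("dial",match(t7,b2,361,307,12,8),"pot",match(t0,b2,279,195,9,8),"cal",match(t0,b2,262,308,8,8),"span",match(t0,b2,200,241,7,8))
g=cv2.cvtColor(b,cv2.COLOR_BGR2GRAY).astype(float);A,B=np.array([310.9,186.9]),np.array([219.6,158.9]);n_=np.array([-.293,.956])
for lo in(.05,.3,.55,.8):print(lo,[int(np.mean([g[int(round(v)),int(round(u))] for u,v in [A+(B-A)*f+n_*k for f in np.linspace(lo,lo+.12,8)]])) for k in range(-8,9,2)])
E
```

```text
pot (-0.75, 0.0, 0.93)
caliperEnd (0.0, 0.0, 0.97)
spanner (0.0, 0.25, 0.65)
dial (0.0, 0.0, 0.96) pot (7.5, 8.0, 0.12) cal (0.0, 0.0, 1.0) span (-5.0, 3.75, 0.39)
0.05 [155, 140, 92, 87, 151, 213, 212, 228, 225]
0.3 [150, 161, 169, 147, 134, 166, 135, 153, 153]
0.55 [87, 92, 106, 109, 139, 170, 183, 184, 177]
0.8 [83, 86, 90, 89, 158, 218, 219, 204, 195]
```

```bash
python3 -c "
from workcell import job;print(job.finish_job())"
```

```text
the job is handed in; nothing more can be done
None
```

The rotor tray is open and the job is handed in at about 16.5 s. The arm holds the cover level by its tab, about 15 cm above the rim and 15 cm left of the tray's middle.

- **Knob:** it was turned clockwise to about 1.57 rad. In the top picture its tail covered the long mark, and later dial matches showed no change.
- **Tray slid during the turn:** the tray and cover moved about 6 mm to the right and turned about 1°. I gripped the tab and slid them back.
- **First peel failed:** the clips held, so the tray's near-left side rose about 2 cm with the cover. I lowered it back in, and the grip slipped about 4 mm on the tab. I then took off the side load and peeled slowly at about 5 N.
- **Second peel worked:** the tab corner was up about 24° with the far corner still on the tray, and the tray stayed put.

**Last checks:**
- **Tray:** three of its four clips matched the first picture to about 0.75 px, some 1.5 mm. The near-left clip matched only in the top view, weakly. The far-left clip matched in the scene view but not in the top view.
- **Cover:** its visible near and left edges in the scene picture lie within about 1 px of where they should be.
- **Bystanders:** the caliper is unmoved. The pot matched to within 1 px in the scene view. The spanner match there was weak (0.65) but showed no shift. Top-view matches for the pot and spanner failed, perhaps because the arm was in the way.
- **"Left":** I aimed halfway between the robot's left and the tray's own left, which are about 10° apart.

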